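# Set the length stop and butt the workpiece

### The arm

A 6-joint arm with a two-finger parallel gripper is mounted at the origin on the work surface; the furniture and walls round the work are solid. World frame = base frame: x ahead of the robot, y to its left, z up, the work surface at z = 0. Lengths are in mm, angles in rad, forces in N, time in s.
With the tool pointing down it reaches from about 325 to 750 mm from the base axis. Payload 7.6 kg.
Tool frame: the origin (TCP) lies at the very end of the fingers, on their centre line; the grasp point (between the pads) lies 19 mm behind it (ctrl.hold_point_z is the distance from the TCP to the grasp point, in mm); z points along the fingers, y is the direction in which the jaws open and shut (so a half turn about z gives the same grasp; the last joint's range is limited). The gripper opens to 85 mm and grips with 20 to 120 N. Pads are 22 mm wide; open, the fingers measure 114 mm over their backs; the gripper's body (76 mm by 85 mm) begins 54 mm behind the grasp point. The pads swing forward as they close: fully open they stand 13 mm farther back than shut.
Start: joints at [-1.271, 0.052, 1.401, -0, 1.689, -0.07], TCP at [189.776, -489.521, 231.323] pointing down, gripper open.
Joint ranges: [-2.9, 2.9], [-0.91, 2.17], [0.12, 2.37], [-1.06, 4.2], [0.26, 2.73], [-2.93, 2.93]. Speed limits (rad/s): [2.57, 2.57, 3.01, 3.14, 3.14, 3.14].

### API

Orientations are given as a unit quaternion [w, x, y, z].
In Python, from workcell import ctrl gives the robot as it stands.
- The arm moves only by the shell command python3 -m crank 'ROWS' [FORCE]. ROWS is JSON, one flat list of numbers, 7 for each row, row after row: the shift along the tool's x, y, z in m, then the turn, a rotation vector about the tool's x, y, z in rad, then the closure, from 0 (fully open) to 1 (shut). In form: [dx, dy, dz, wx, wy, wz, hand, dx, dy, dz, wx, wy, wz, hand, ...]. A call has 1 to 12 rows; each row shifts and turns the pose as measured when the row begins, along the tool's axes as they then stand; what a row does not reach is not made up. A row lasts 1/8 s, in which the tool goes at most 62.5 mm and 10.7 degrees, less where a joint would pass 70% of its speed; a pose out of reach is approached as far as the arm can. A call is refused whole if a number of a shift passes 0.0625 or a number of a turn 0.188, either way. A call with a gripper value outside its range is refused whole. The fingers move at their own pace and stop on an object; FORCE is the grip in N (left out, the last holds). Time passes only in rows, so rows that do not move let the fingers close. It gives the time, the measured TCP pose, the force and the opening at its end, in the units of the state.
- ctrl.state(): the state, without advancing time (a new reading comes with each control period).
- ctrl.get_image(name): name is "scene" or "top"; returns a dict with "image" (384x512x3 uint8, red, green, blue), "camera_matrix" (3x3 intrinsics, pixels), "position" and "orientation" of the camera in the world. Camera axes: x right, y down, z forward; pixel columns grow to the right and rows downward; lengths in mm; the calibration is good to about 2 mm. A picture is of the moment at which its call begins. There is no depth.
- ctrl.hand_in(): hands the job in, once; it reports no verdict.
Trained networks look in a picture, given as the dict that the camera call returned (one of the last four; its "shot" number tells which), for a name from the list of things; names that differ only in an ending like _2 or _b are one class to them, and where a whole thing is asked for, a point or a joint stands for the part that bears it (a point fixed in the world has none). Each returns a list of dicts, best first, with "p" (0 to 1); they miss things now and then, are a little off and sometimes report something else, mostly with a low value. They report only what shows in the picture. A call takes as long as a camera call. They do not tell look-alikes from the thing itself.
- ctrl.silhouettes(picture, query): "region" (384x512 bool, what is visible of it) and "bbox" ([centre column, centre row, width, height] in pixels, round what is visible of it).
The state is a dict: "clock": time; "joint_pos": joint angles; "joint_velocities": joint speeds; "joint_torque": joint torques, N m; "eef_pos": TCP position; "tcp_rot": TCP orientation; "wrist_force": force on the tool from outside, world axes, zero at the start; "torque": the same for the moment, N m; "grip_width": finger opening in mm.
Only numpy, scipy, OpenCV 4.12 (cv2) and the standard library are available. Lean on these libraries where they do the work, as an engineer would, in place of code of your own. Each camera call takes 0.05 s, during which the arm holds its last target.

### The job

Set up the cut-off jig using only pushes of the fingertips: first push the sliding length stop along the fence, towards the loose wooden workpiece, until its spring pin drops into the notch of the strip under it. Then push the workpiece along the bed until its end lies against the stop plate, leaving the pin seated in its notch. Do not grasp or lift anything, do not pull the pin up by its knob, and do not disturb the sanding block and the turned foot behind the fence.

Things in the scene. Friction and masses are not known exactly. Their poses are not given: they have to be found in the camera images.
- jig: Fixed wooden cut-off jig, 124 x 540 mm from above. Origin: centre of its underside, on the bench top; y runs along the fence, x across it, z up. Bed 18 mm thick. A low lip (x = -60 to -46 mm, top at z = 30 mm) and the fence (x = 16.5 to 51.5 mm, top at z = 70 mm) form a 63 mm wide channel for the workpiece
- fence_top (a point): Point on the middle of the fence top (jig x = 34, y = 0, z = 70 mm). On it lies a metal index strip, 18 mm wide, 11 mm thick (let 2 mm into the fence, its top at z = 79 mm), from about y = -200 to +200 mm, smooth but for one V notch across it, 17 mm wide and 10 mm deep, open to view from above. The notch's place differs each time: between y = 0 and +60 mm in the jig's frame
- length_stop (a joint): Travel of the length stop, m, 0 to 0.225, growing towards the jig's -y; its pin is at jig y = 165 mm - travel. Sliding takes about 3 N; when the pin enters the notch the resistance vanishes and the stop is drawn on about 8 mm by itself, then some 15 to 18 N would push it out again. Beyond the notch only the end of travel stops it
- stop_push (a point): Centre of the flat +y face of the length stop, to be pushed towards the jig's -y. The stop is a grey block astride the fence, captive on it, 62 mm (x) by 48 mm (y), z = 81 to 115 mm above the bench; this point is at z = 98 mm, 24 mm from the pin. Axes parallel to the jig's
- stop_face (a point): Point on the -y face of the stop plate, where the workpiece end shall lie. The plate, 14 mm thick, hangs from the block into the channel to 3 mm above the bed; this point is near mid-channel, 34 mm above the bench, 7 mm to the -y side of the pin. Axes parallel to the jig's
- pin (a joint): Height of the stop's spring index pin, in m: about 0 (to -0.001) when seated in the notch, about 0.006 while it rides on the smooth strip. It drops by itself
- pin_knob (a point): Top of the black mushroom knob of the pin, 22 mm wide, on top of the stop; 138 mm above the bench when seated, 144 mm when riding
- work_center (a point): Centre of the loose workpiece: a plain wooden block 60 (x) x 110 (y) x 32 mm high, about 0.13 kg, lying on the bed in the channel on the -y side of the stop, its y axis along the jig's. Push on its end away from the stop (its y = -55 mm), behind which 40 mm or more of bed is free
- work_end (a point): Middle of the workpiece's end that looks to the stop (its y = +55 mm, half-way up)
- sanding_center (a point): Centre of the sanding block (63 x 111 x 36 mm), behind the fence; a bystander
- foot_center (a point): Centre of the turned wooden foot (50 mm wide, 86 mm high), standing behind the fence; a bystander
There are look-alikes about, which are no part of the job. What is shaped like the part that bears work_center but pink or yellow is not meant.

How it is judged:
By the outcome, as a careful person would: the job done as asked, in the order asked, and still so for the second after the job is handed in, with the robot touching nothing.
It also fails if it takes over 54 s, if anything falls off the work surface, if the arm or the gripper's body presses on something with over 40 N, if the wrist force passes 120 N, or if a joint passes its speed limit or range.

## Working session

There is one attempt and no reset: what is moved stays moved. The work goes in short steps, Python scripts to look and compute and a shell command to move; the robot and the scene stay as the last step left them, time stands still between calls to the robot, and variables do not carry over. Pictures are saved under pics/ and viewed, and the job is handed in when it is done.

```bash
ls; mkdir -p pics; cat > h.py <<'E'
import numpy as np, cv2
from scipy.spatial.transform import Rotation as R
from workcell import ctrl
def rot(q): return R.from_quat([q[1],q[2],q[3],q[0]]).as_matrix()
def shot(name,fn=None):
    p=ctrl.get_image(name)
    if fn: cv2.imwrite('pics/'+fn,p['image'][:,:,::-1])
    return p
def proj(p,X):
    X=np.atleast_2d(X); c=(X-np.array(p['position']))@rot(p['orientation'])
    u=c@np.array(p['camera_matrix']).T
    return u[:,:2]/u[:,2:]
def back(p,uv,z):
    d=rot(p['orientation'])@np.linalg.inv(p['camera_matrix'])@np.array([uv[0],uv[1],1.])
    o=np.array(p['position']); return o+d*(z-o[2])/d[2]
E
python3 - <<'E'
from h import *
for n in('scene','top'):
    p=shot(n,n+'1.png'); print(n,p['position'],p['orientation'],p['camera_matrix'])
    for q in ['jig','length_stop','pin_knob','work_center','sanding_center','foot_center']:
        print(q,[(round(d['p'],2),np.round(d['bbox'],1).tolist()) for d in ctrl.silhouettes(p,q)])
print(ctrl.state())
E
```

```text
pics
scene [-169.47199222  633.27739697  605.38378182] [ 0.20014942 -0.30805472  0.79420361 -0.48402802] [[422.65340341   0.         251.19796522]
 [  0.         422.65340341 194.61807115]
 [  0.           0.           1.        ]]
jig [(0.95, [206.8, 244.3, 211.4, 118.7])]
length_stop [(0.71, [151.2, 241.1, 34.7, 60.9])]
pin_knob []
work_center [(0.9, [273.0, 215.1, 49.2, 28.9]), (0.78, [287.7, 186.7, 35.6, 21.0]), (0.69, [318.4, 200.7, 12.1, 19.2]), (0.55, [235.1, 319.9, 65.8, 48.1])]
sanding_center [(0.57, [168.4, 221.7, 20.6, 16.0]), (0.2, [148.8, 217.4, 11.1, 11.7])]
foot_center [(0.75, [213.4, 204.2, 18.1, 28.7])]
top [ 402.43587945  -58.91570291 1133.26833187] [-0.03277171  0.70821886 -0.70494008  0.02028628] [[360.57855379   0.         251.81242214]
 [  0.         360.57855379 194.07000505]
 [  0.           0.           1.        ]]
jig [(0.57, [227.4, 185.9, 179.2, 72.9])]
length_stop [(0.73, [171.2, 170.2, 23.7, 37.3])]
pin_knob [(0.58, [170.6, 159.0, 8.0, 6.8])]
work_center [(0.86, [346.4, 217.5, 37.9, 35.2]), (0.82, [275.4, 199.8, 36.3, 23.4]), (0.59, [342.1, 160.1, 23.4, 33.4]), (0.57, [175.4, 257.3, 28.7, 42.4])]
sanding_center [(0.73, [208.6, 137.6, 36.3, 24.2])]
foot_center [(0.78, [253.2, 144.8, 16.8, 16.7])]
{'clock': 0.7, 'joint_pos': array([-1.27129555e+00,  5.21595222e-02,  1.40070745e+00,  1.99449003e-06,
        1.68857330e+00, -7.02940497e-02]), 'joint_velocities': array([-0.00057071, -0.00024386, -0.00170484, -0.00118789,  0.00068361,
        0.00063645]), 'joint_torque': array([ 1.79625953e-03, -3.81451857e+01, -3.60258830e+01,  1.47867645e-04,
        1.65887154e-04,  5.23087238e-06]), 'eef_pos': array([ 189.77953666, -489.5239604 ,  231.34077065]), 'tcp_rot': array([7.55740531e-05, 9.82955092e-01, 1.83845811e-01, 9.69602546e-06]), 'wrist_force': array([-0.83664989, -0.45361461,  0.16900569]), 'torque': array([-0.03289385, -0.02267994,  0.0092363 ]), 'grip_width': 85.39490393413188}
```

```bash
python3 - <<'E'
import cv2
a=cv2.imread('pics/top1.png'); b=a[110:290,110:370]; cv2.imwrite('pics/top1z.png',cv2.resize(b,None,fx=3,fy=3,interpolation=cv2.INTER_CUBIC))
a=cv2.imread('pics/scene1.png'); b=a[160:340,80:346]; cv2.imwrite('pics/scene1z.png',cv2.resize(b,None,fx=3,fy=3,interpolation=cv2.INTER_CUBIC))
E
```

```text
(no output)
```

View pics/top1z.png

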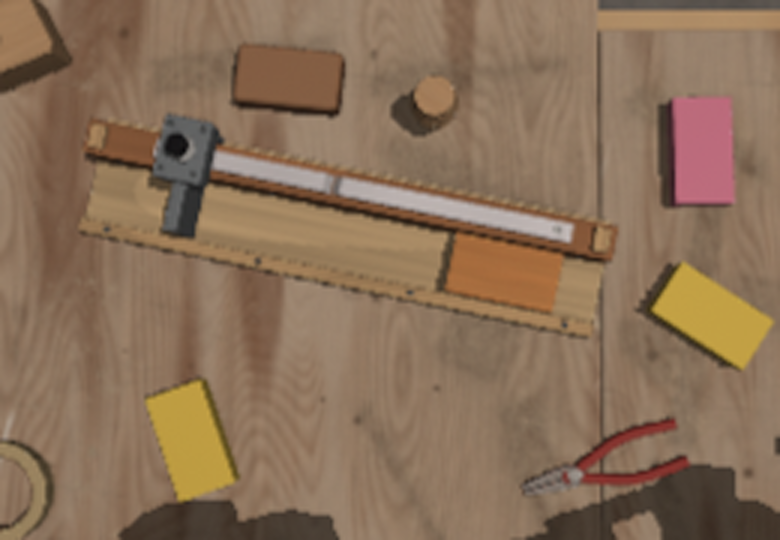

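View pics/scene1z.png

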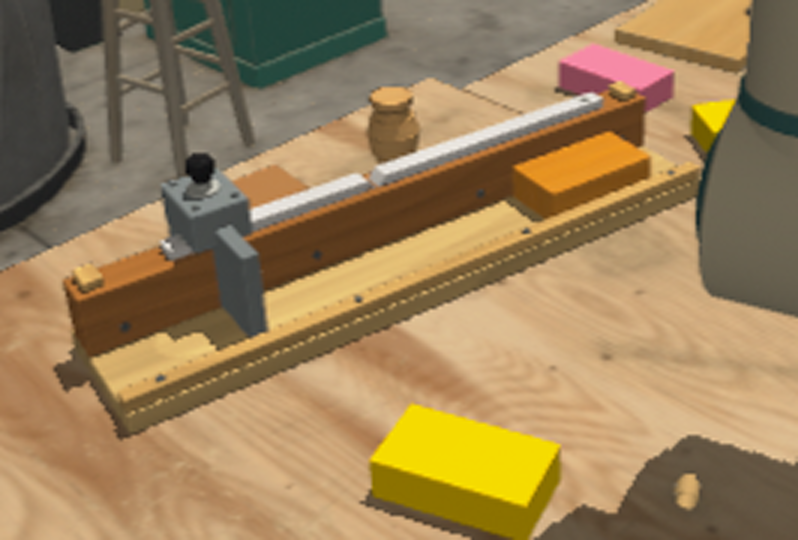

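View pics/top1.png

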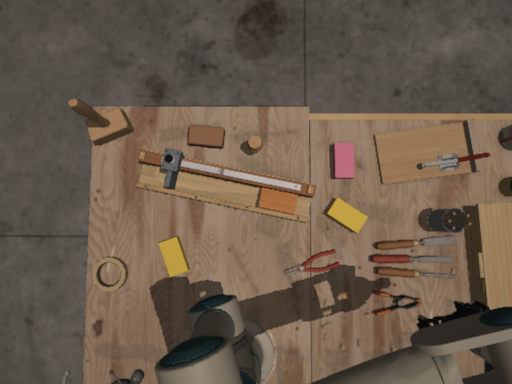

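View pics/scene1.png

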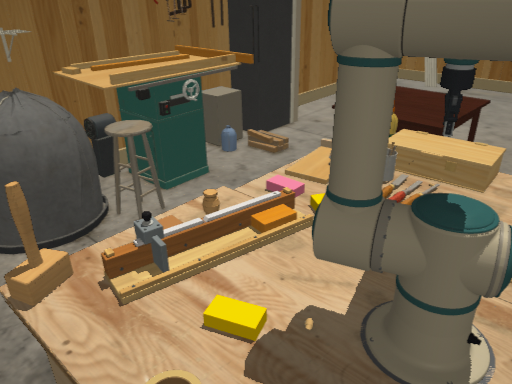

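The top view shows the jig with its +y end to the left. The stop is near full-frame pixel (170,160), the notch near (221,171), and the orange workpiece at (277,200). Next I'll fit the jig pose.

```bash
cat > fit.py <<'E'
from h import *
from scipy.optimize import least_squares
T=lambda u,v:(u/3+110,v/3+110)
S=lambda u,v:(u/3+80,v/3+160)
obs=[('top',T(90,119),(51.5,270,70)),('top',T(86,154),(16.5,270,70)),('top',T(616,226),(51.5,-270,70)),('top',T(609,260),(16.5,-270,70)),
('top',T(80,233),(-60,270,30)),('top',T(591,335),(-60,-270,30)),
('top',T(574,223),(43,-200,79)),('top',T(572,242),(25,-200,79)),
('scene',S(67,285),(16.5,270,70)),('scene',S(645,100),(16.5,-270,70)),('scene',S(122,408),(-60,270,30)),('scene',S(703,172),(-60,-270,30))]
P={n:shot(n) for n in('top','scene')}
def W(x,X):
    c,s=np.cos(x[2]),np.sin(x[2]); X=np.atleast_2d(np.array(X,float))
    return np.c_[x[0]+c*X[:,0]-s*X[:,1],x[1]+s*X[:,0]+c*X[:,1],X[:,2]]
def res(x): return np.concatenate([proj(P[n],W(x,X))[0]-np.array(uv) for n,uv,X in obs])
for sel in (None,'top','scene'):
    f=lambda x:np.concatenate([(proj(P[n],W(x,X))[0]-np.array(uv)) for n,uv,X in obs if sel in(None,n)])
    r=least_squares(f,[500,20,-.2],loss='soft_l1',f_scale=1,x_scale=[100,100,.1]); print(sel,r.x); 
    print(np.round(f(r.x).reshape(-1,2),1).tolist())
    if sel is None: x=r.x
def inv(p,uv,z):
    w=back(p,uv,z); c,s=np.cos(x[2]),np.sin(x[2]); d=w[:2]-x[:2]; return np.round([c*d[0]+s*d[1],-s*d[0]+c*d[1]],1)
print('notch top',inv(P['top'],T(334,185),79),'scene',inv(P['scene'],S(371,182),79))
print('knob',inv(P['top'],T(178,146),144),'scene',inv(P['scene'],S(201,160),140))
for q in [(452,236),(443,290),(565,256),(555,311)]: print('work',inv(P['top'],T(*q),50))
for q in [(516,182),(549,204),(650,160),(612,134)]: print('work s',inv(P['scene'],S(*q),50))
print('block', [inv(P['top'],T(*q),115) for q in [(168,114),(218,125),(205,183),(153,176)]])
print('foot',back(P['top'],T(436,95),86),'sand',[back(P['top'],T(*q),36) for q in[(238,45),(343,53),(340,112),(234,103)]])
np.save('jig.npy',x)
for y in(-80,-30,0,30,80): pass
E
python3 fit.py
```

```text
None [ 5.11173438e+02  4.47126884e+01 -2.00940377e-01]
[[-0.8, -0.3], [-2.1, -0.6], [0.9, 0.4], [1.0, 0.7], [-1.4, -0.8], [0.1, 1.1], [-8.6, -0.9], [-9.2, -1.2], [3.9, 6.1], [1.0, -0.5], [1.0, -1.7], [-0.3, -1.4]]
top [ 5.10475506e+02  4.09637744e+01 -1.97376280e-01]
[[0.3, 0.2], [-1.0, -0.1], [2.2, 0.3], [2.3, 0.6], [-0.2, -0.3], [1.5, 1.0], [-7.4, -0.9], [-7.9, -1.2]]
scene [ 5.10605926e+02  4.91337706e+01 -2.07519463e-01]
[[2.0, 6.7], [0.6, 0.3], [-1.2, -0.9], [-0.8, -0.4]]
notch top [34.6 12.7] scene [25.5 22.2]
knob [ 33.5 154. ] scene [ 38.7 157. ]
work [  11.5 -110.8]
work [ -43.5 -113. ]
work [  14.8 -225.7]
work [ -41.2 -226.7]
work s [  -6.3 -101.1]
work s [ -52.7 -102. ]
work s [ -47.1 -218.3]
work s [  11.2 -222.5]
block [array([ 65.2, 178.4]), array([ 64.5, 129. ]), array([  7.5, 128.9]), array([  4. , 179.1])]
foot [635.94119595 -49.75009088  86.        ] sand [array([699.29450681, 155.94328922,  36.        ]), array([690.94728782,  46.96306363,  36.        ]), array([629.21774965,  49.37381159,  36.        ]), array([638.4327581, 158.9656543,  36.       ])]
```

```bash
python3 - <<'E'
import cv2
a=cv2.imread('pics/scene1.png')
cs=[a[235:305,95:185],a[180:250,235:325]]
cv2.imwrite('pics/sc_z.png',cv2.resize(cv2.hconcat(cs),None,fx=4.4,fy=4.4,interpolation=cv2.INTER_CUBIC))
a=cv2.imread('pics/top1.png')
cs=[a[145:200,130:220],a[160:215,230:320]]
cv2.imwrite('pics/tp_z.png',cv2.resize(cv2.hconcat(cs),None,fx=4.4,fy=4.4,interpolation=cv2.INTER_CUBIC))
E
```

```text
(no output)
```

View pics/sc_z.png

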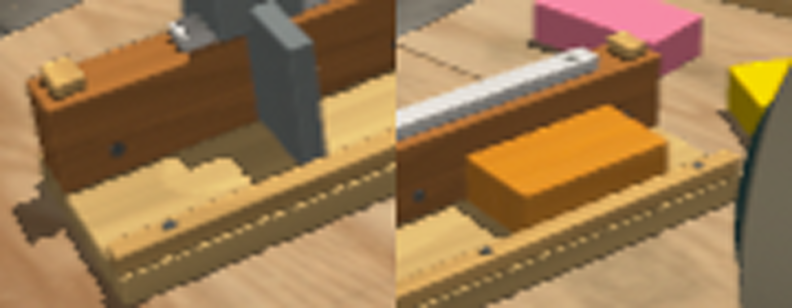

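View pics/tp_z.png

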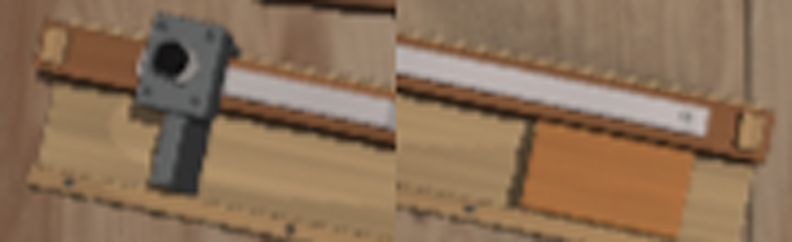

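```bash
python3 - <<'E'
s=open('fit.py').read()
i=s.index("('top',T(574"); j=s.index("P={n")
s=s[:i]+"""
('scene',A(48,108),(16.5,270,70)),('scene',A(33,80),(51.5,270,70)),('scene',A(65,190),(16.5,270,18)),('scene',A(121,262),(-60,270,30)),('scene',B(659,62),(16.5,-270,70)),('scene',B(742,157),(-60,-270,30))]
"""+s[j:]
s=s.replace("obs=[","A=lambda u,v:(u/4.4+95,v/4.4+235)\nB=lambda u,v:((u-396)/4.4+235,v/4.4+180)\nobs=[",1)
open('fit.py','w').write(s)
E
python3 fit.py
```

```text
None [ 5.12178698e+02  4.36906477e+01 -1.97661487e-01]
[[-0.6, -0.3], [-1.9, -0.7], [1.3, -0.2], [1.4, 0.0], [-1.1, -0.8], [0.5, 0.5], [0.6, 1.3], [-1.2, 0.3], [0.8, 1.9], [-0.4, -0.5], [0.9, -1.6], [0.1, -0.2]]
top [ 5.11406792e+02  4.36812896e+01 -1.95323714e-01]
[[-0.7, 0.1], [-1.9, -0.2], [1.3, -0.2], [1.4, 0.1], [-1.1, -0.4], [0.6, 0.6]]
scene [ 5.13570489e+02  4.31238408e+01 -2.00940777e-01]
[[0.4, 0.8], [-1.3, -0.3], [0.6, 1.3], [-0.8, -1.1], [0.9, -1.7], [-0.0, -0.3]]
notch top [33.5 13.4] scene [24.4 23. ]
knob [ 32.8 154.7] scene [ 38.  157.7]
work [   9.9 -110.1]
work [ -45.1 -112.1]
work [  12.9 -225. ]
work [ -43.2 -225.8]
work s [  -7.8 -100.3]
work s [ -54.2 -101. ]
work s [ -49.  -217.3]
work s [   9.3 -221.8]
block [array([ 64.6, 179. ]), array([ 63.7, 129.6]), array([  6.7, 129.7]), array([  3.4, 179.9])]
foot [635.94119595 -49.75009088  86.        ] sand [array([699.29450681, 155.94328922,  36.        ]), array([690.94728782,  46.96306363,  36.        ]), array([629.21774965,  49.37381159,  36.        ]), array([638.4327581, 158.9656543,  36.       ])]
```

Fit: jig centre is at about (512, 44) mm with a yaw of -0.198 rad. The stop's pin is at y≈155, the notch at about y=13–20 (to be refined), and the workpiece spans about y=-222 to -112. I'll turn the tool parallel to the jig, close the fingers, and travel over.

```bash
cat > st.py <<'E'
from h import *
x=np.array([512.2,43.7,-.1977]); c,s=np.cos(x[2]),np.sin(x[2])
S=ctrl.state(); e=S['eef_pos']; d=e[:2]-x[:2]
Rt=rot(S['tcp_rot']); 
f=S['wrist_force']
print('t',round(S['clock'],2),'jig xyz',np.round([c*d[0]+s*d[1],-s*d[0]+c*d[1],e[2]],1),'yaw err(tool z)',round(-(np.arctan2(Rt[1,0],Rt[0,0])-x[2])*-1,4),'tilt',np.round(Rt[:2,2],4),'F jig',np.round([c*f[0]+s*f[1],-s*f[0]+c*f[1],f[2]],2),'w',round(S['grip_width'],1),'q',np.round(S['joint_pos'],2))
E
python3 -m crank '[0,0,0,0,0,0.187,1, 0,0,0,0,0,0.187,1, 0,0,0,0,0,0.187,1]' 40; python3 st.py
```

```text
clock: 1.27
eef_pos: [189.8, -489.5, 231.3]
tcp_rot: [0.0, 0.995, -0.099, 0.0]
wrist_force: [0.1, 0.5, 0.6]
grip_width: 32.4
t 1.27 jig xyz [-211.4 -586.1  231.3] yaw err(tool z) -0.0007 tilt [ 0.     -0.0001] F jig [-0.02  0.5   0.56] w 32.4 q [-1.27  0.05  1.4   0.    1.69  0.5 ]
```

```bash
python3 st.py; python3 -m crank '[0.018,-0.056,0,0,0,0,1, 0.018,-0.056,0,0,0,0,1, 0.018,-0.056,0,0,0,0,1, 0.018,-0.056,0,0,0,0,1, 0.018,-0.056,0,0,0,0,1, 0.018,-0.056,0,0,0,0,1, 0.018,-0.056,0,0,0,0,1, 0.018,-0.056,0,0,0,0,1]'; python3 st.py
```

```text
t 1.27 jig xyz [-211.4 -586.1  231.3] yaw err(tool z) -0.0007 tilt [ 0.     -0.0001] F jig [-0.02  0.5   0.56] w 32.4 q [-1.27  0.05  1.4   0.    1.69  0.5 ]
clock: 2.28
eef_pos: [425.5, -69.8, 231.8]
tcp_rot: [0.0, 0.995, -0.104, 0.002]
wrist_force: [1.3, -1.1, -0.1]
grip_width: -0.4
t 2.27 jig xyz [ -62.7 -128.3  231.8] yaw err(tool z) -0.0112 tilt [ 0.0042 -0.0011] F jig [ 1.46 -0.86 -0.07] w -0.4 q [-0.25 -0.22  1.66 -0.    1.7   1.53]
```

```bash
python3 -m crank '[0.016,-0.056,0,0,0,-0.011,1, 0.016,-0.056,0,0,0,0,1, 0.016,-0.056,0,0,0,0,1, 0.016,-0.056,0,0,0,0,1, 0.016,-0.056,0,0,0,0,1, 0.016,-0.056,0,0,0,0,1, 0,-0.02,0,0,0,0,1]'; python3 st.py
```

```text
clock: 3.15
eef_pos: [594.3, 274.9, 231.5]
tcp_rot: [0.001, 0.995, -0.097, 0.003]
wrist_force: [0.5, -0.8, -0.8]
grip_width: -0.3
t 3.15 jig xyz [ 35.1 242.8 231.5] yaw err(tool z) 0.0035 tilt [ 0.0063 -0.0023] F jig [ 0.69 -0.72 -0.75] w -0.3 q [ 0.38  0.42  0.97 -0.    1.74  2.14]
```

```bash
python3 -m crank '[0,0.024,0.03,0,0,0.003,1, 0,0,0.05,0,0,0,1, 0,0,0.04,0,0,0,1, 0,0,0.018,0,0,0,1, 0,0,0,0,0,0,1]'; python3 st.py; python3 - <<'E'
from h import *
for n in('top','scene'):
    p=shot(n); a=p['image'][:,:,::-1]; b=a[125:215,120:260] if n=='top' else a[150:280,90:310]
    print(n,p['shot'])
    cv2.imwrite(f'pics/{n}2.png',cv2.resize(b,None,fx=5.5 if n=='top' else 3.5,fy=5.5 if n=='top' else 3.5,interpolation=cv2.INTER_CUBIC))
E
```

```text
clock: 3.78
eef_pos: [591.4, 253.4, 90.1]
tcp_rot: [0.0, 0.995, -0.097, 0.004]
wrist_force: [-0.3, -0.7, -0.2]
grip_width: -0.6
t 3.77 jig xyz [ 36.4 221.2  90.1] yaw err(tool z) 0.0041 tilt [ 0.0081 -0.0014] F jig [-0.15 -0.72 -0.19] w -0.6 q [ 0.35  0.46  1.21 -0.    1.47  2.11]
top 7
scene 8
```

View pics/top2.png

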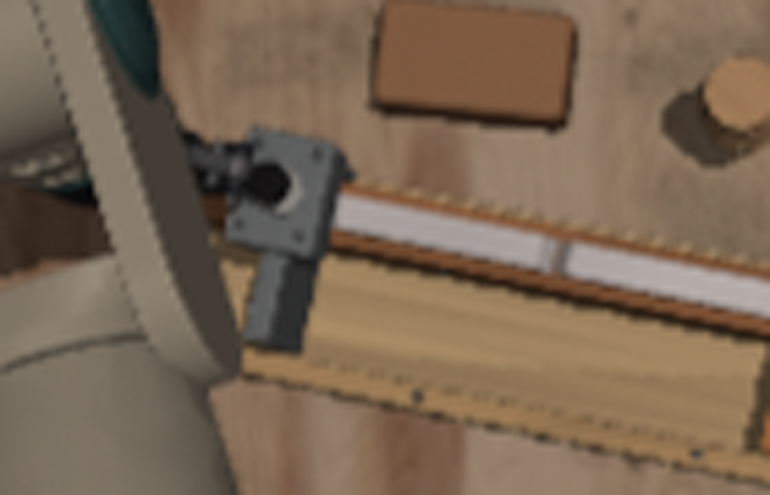

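View pics/scene2.png

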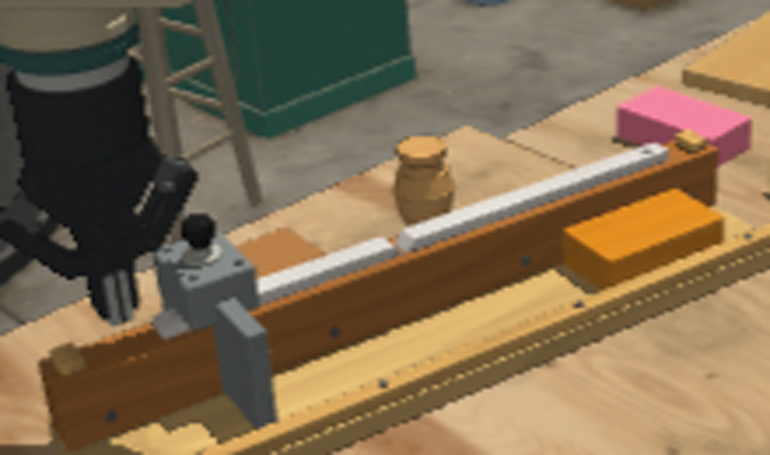

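The linkage elbows splay out along the jaw axis. If the jaws lay along the fence, an elbow would come near the knob. I'll back off a little and turn 90°, so the narrow side of the fingers does the pushing.

```bash
python3 -m crank '[0,-0.015,-0.015,0,0,0,1, 0,0,0,0,0,-0.177,1, 0,0,0,0,0,-0.177,1, 0,0,0,0,0,-0.177,1, 0,0,0,0,0,-0.177,1, 0,0,0,0,0,-0.177,1, 0,0,0,0,0,-0.177,1, 0,0,0,0,0,-0.177,1, 0,0,0,0,0,-0.177,1, 0,0,0,0,0,-0.159,1]'; python3 st.py; python3 - <<'E'
from h import *
p=shot('scene'); a=p['image'][:,:,::-1]; b=a[150:280,90:310]
cv2.imwrite(f'pics/scene3.png',cv2.resize(b,None,fx=3.5,fy=3.5,interpolation=cv2.INTER_CUBIC))
E
```

```text
clock: 5.12
eef_pos: [605.0, 273.1, 135.8]
tcp_rot: [0.011, 0.754, 0.657, 0.023]
wrist_force: [0.3, 0.5, -0.6]
grip_width: -0.1
t 5.12 jig xyz [ 45.9 243.2 135.8] yaw err(tool z) 1.6314 tilt [0.0495 0.0146] F jig [ 0.18  0.52 -0.58] w -0.1 q [ 0.37  0.45  1.13 -0.    1.51  0.51]
```

View pics/scene3.png

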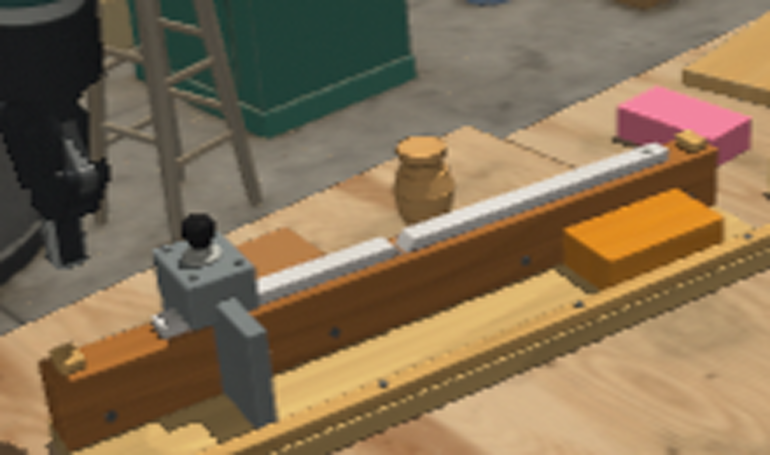

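```bash
cat >> st.py <<'E'
import sys
if len(sys.argv)>1:
    tx,ty,tz,k=map(float,sys.argv[1:5])   # target jig mm, k=1: tool x=+jig y ; k=0: tool x=+jig x
    Rj=np.array([[c,-s,0],[s,c,0],[0,0,1]])
    Rg=Rj@(np.array([[0,1,0],[1,0,0],[0,0,-1]]).T if k else np.diag([1,-1,-1]))
    Wt=Rj@np.array([tx,ty,0])+np.array([x[0],x[1],tz])
    print('shift tool m',np.round(Rt.T@(Wt-e)/1000,4),'rotvec',np.round(R.from_matrix(Rt.T@Rg).as_rotvec(),4))
E
python3 st.py 34 221 92 1
```

```text
t 5.17 jig xyz [ 46.1 243.3 136.3] yaw err(tool z) 1.6376 tilt [0.0503 0.0149] F jig [ 0.86 -0.17  1.47] w 0.3 q [ 0.37  0.45  1.13 -0.    1.51  0.5 ]
shift tool m [-0.0224 -0.0156  0.0431] rotvec [ 0.0472 -0.023   0.0663]
```

```bash
python3 -m crank '[-0.014,-0.01,0.02,0.047,-0.023,0.066,1, -0.008,-0.004,0.022,0,0,0,1, 0,0,0,0,0,0,1]'; python3 st.py 34 200 92 1
```

```text
clock: 5.55
eef_pos: [591.2, 254.7, 99.3]
tcp_rot: [0.001, 0.776, 0.631, 0.004]
wrist_force: [1.1, -0.3, -0.3]
grip_width: -0.1
t 5.55 jig xyz [ 36.  222.4  99.3] yaw err(tool z) 1.5624 tilt [0.0084 0.0031] F jig [ 1.18 -0.02 -0.27] w -0.1 q [0.35 0.45 1.2  0.   1.48 0.56]
shift tool m [-0.0224 -0.0019  0.0072] rotvec [ 0.0076 -0.0048 -0.0084]
```

```bash
python3 -m crank '[-0.02,-0.002,0.007,0.008,-0.005,-0.008,1, 0,0,0,0,0,0,1]'; python3 st.py 34 180 92 1
```

```text
clock: 5.8
eef_pos: [587.1, 236.4, 96.6]
tcp_rot: [0.001, 0.774, 0.633, 0.003]
wrist_force: [-0.1, 0.5, -0.0]
grip_width: -0.0
t 5.8 jig xyz [ 35.5 203.7  96.6] yaw err(tool z) 1.5682 tilt [0.0055 0.0021] F jig [-0.22  0.45 -0.03] w -0.0 q [0.32 0.43 1.24 0.   1.47 0.52]
shift tool m [-0.0237 -0.0015  0.0045] rotvec [ 0.005  -0.0032 -0.0026]
```

```bash
python3 -m crank '[-0.01,0,0,0,0,0,1, -0.01,0,0,0,0,0,1]'; python3 st.py 34 170 92 1; python3 - <<'E'
from h import *
p=shot('scene'); a=p['image'][:,:,::-1]; b=a[150:280,90:310]
cv2.imwrite(f'pics/scene4.png',cv2.resize(b,None,fx=3.5,fy=3.5,interpolation=cv2.INTER_CUBIC))
E
```

```text
clock: 6.05
eef_pos: [584.1, 219.4, 98.8]
tcp_rot: [0.0, 0.774, 0.633, 0.006]
wrist_force: [2.1, 8.0, -6.2]
grip_width: 0.1
t 6.05 jig xyz [ 36.  186.4  98.8] yaw err(tool z) 1.5694 tilt [0.0101 0.0071] F jig [ 0.51  8.3  -6.19] w 0.1 q [0.3  0.39 1.27 0.   1.46 0.5 ]
shift tool m [-0.0165 -0.0021  0.0066] rotvec [ 0.0085 -0.009  -0.0014]
```

View pics/scene4.png

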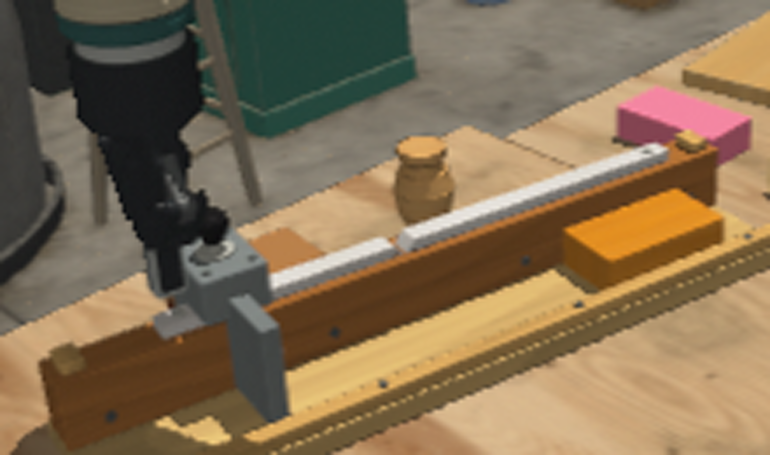

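Contact made and the stop is moving. I'll push on at moderate speed, correcting the upward drift.

```bash
python3 -m crank '[-0.012,-0.001,0.006,0.008,-0.008,0,1, -0.012,0,0.003,0.001,-0.001,0,1, -0.012,0,0.003,0.001,-0.001,0,1]'; python3 st.py 34 140 92 1
```

```text
clock: 6.48
eef_pos: [578.8, 189.7, 94.5]
tcp_rot: [-0.001, 0.773, 0.635, 0.008]
wrist_force: [-1.2, 8.4, 6.8]
grip_width: 0.0
t 6.47 jig xyz [ 36.6 156.3  94.5] yaw err(tool z) 1.5727 tilt [0.0105 0.0117] F jig [-2.87  8.02  6.75] w 0.0 q [0.25 0.36 1.33 0.01 1.44 0.45]
shift tool m [-0.0163 -0.0027  0.0023] rotvec [ 0.008  -0.0135  0.0018]
```

```bash
python3 -m crank '[-0.012,-0.002,0.003,0.008,-0.012,0,1, -0.012,-0.001,0.002,0.001,-0.002,0,1, -0.012,0,0.002,0.001,-0.002,0,1, -0.010,0,0.002,0.001,-0.002,0,1]'; python3 st.py 34 90 92 1; python3 - <<'E'
from h import *
p=shot('scene'); a=p['image'][:,:,::-1]; b=a[150:280,90:310]
cv2.imwrite(f'pics/scene5.png',cv2.resize(b,None,fx=3.5,fy=3.5,interpolation=cv2.INTER_CUBIC))
E
```

```text
clock: 6.98
eef_pos: [571.3, 152.3, 94.3]
tcp_rot: [-0.0, 0.772, 0.636, 0.009]
wrist_force: [-2.4, 8.4, 4.7]
grip_width: 0.0
t 6.97 jig xyz [ 36.6 118.1  94.3] yaw err(tool z) 1.5767 tilt [0.0137 0.0115] F jig [-3.97  7.77  4.73] w 0.0 q [0.19 0.31 1.39 0.01 1.43 0.38]
shift tool m [-0.0281 -0.0028  0.0018] rotvec [ 0.0112 -0.0139  0.0058]
```

View pics/scene5.png

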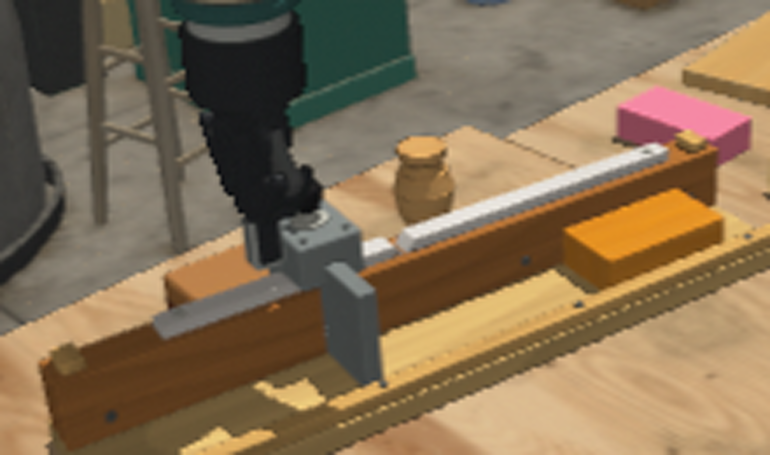

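```bash
python3 -m crank '[-0.01,-0.002,0.003,0.01,-0.012,0.004,1, -0.01,-0.001,0.002,0.001,-0.002,0.001,1, -0.008,0,0.002,0.001,-0.002,0.001,1]'; python3 st.py 34 70 92 1; python3 -m crank '[-0.005,-0.001,0.002,0.003,-0.004,0.002,1, -0.005,0,0.001,0.001,-0.002,0.001,1]'; python3 st.py 34 70 92 1
```

```text
clock: 7.4
eef_pos: [566.7, 128.5, 93.4]
tcp_rot: [0.002, 0.773, 0.634, 0.006]
wrist_force: [-1.9, 7.0, 4.0]
grip_width: -0.5
t 7.4 jig xyz [36.8 93.9 93.4] yaw err(tool z) 1.5721 tilt [0.0121 0.0052] F jig [-3.21  6.51  3.96] w -0.5 q [0.16 0.28 1.42 0.   1.42 0.35]
shift tool m [-0.0239 -0.0028  0.0012] rotvec [ 0.0108 -0.0075  0.0012]
clock: 7.65
eef_pos: [565.1, 120.6, 93.3]
tcp_rot: [0.002, 0.774, 0.633, 0.006]
wrist_force: [-1.7, 5.5, 1.8]
grip_width: -0.2
t 7.65 jig xyz [36.8 85.8 93.3] yaw err(tool z) 1.5696 tilt [0.0119 0.0033] F jig [-2.79  5.08  1.8 ] w -0.2 q [0.15 0.28 1.43 0.   1.42 0.34]
shift tool m [-0.0158 -0.0028  0.0012] rotvec [ 0.0111 -0.0056 -0.0013]
```

```bash
python3 -m crank '[-0.004,-0.001,0.001,0.004,-0.003,0,1, -0.004,0,0.001,0,0,0,1, -0.004,0,0.001,0,0,0,1]'; python3 st.py; python3 - <<'E'
from h import *
for n in('top','scene'):
    p=shot(n); a=p['image'][:,:,::-1]; b=a[140:200,150:260] if n=='top' else a[180:260,140:260]
    k=6
    cv2.imwrite(f'pics/{n}6.png',cv2.resize(b,None,fx=k,fy=k,interpolation=cv2.INTER_CUBIC))
E
```

```text
clock: 8.02
eef_pos: [563.2, 110.5, 93.0]
tcp_rot: [0.002, 0.774, 0.634, 0.006]
wrist_force: [-1.2, 4.8, 3.5]
grip_width: 0.1
t 8.03 jig xyz [36.9 75.5 93. ] yaw err(tool z) 1.5703 tilt [0.0123 0.004 ] F jig [-2.13  4.46  3.49] w 0.1 q [0.13 0.26 1.44 0.   1.42 0.33]
```

View pics/scene6.png

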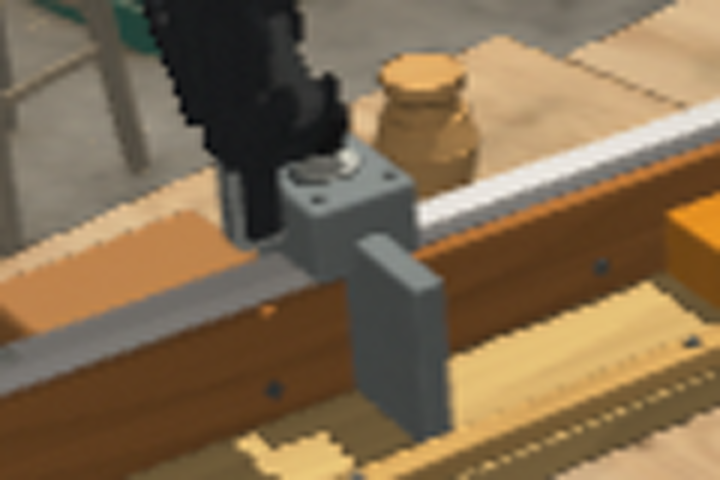

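View pics/top6.png

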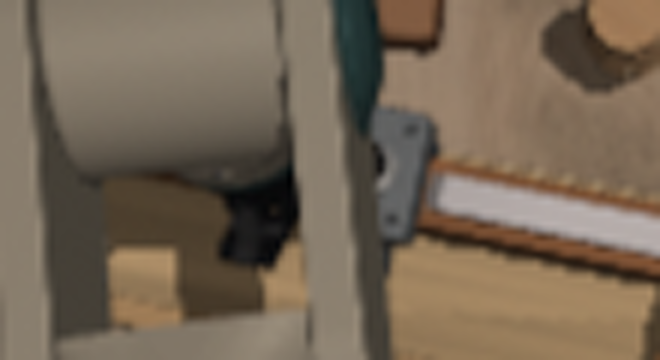

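```bash
python3 -m crank '[-0.004,-0.001,0.001,0.004,-0.003,0,1, -0.004,0,0.001,0,0,0,1, -0.003,0,0.001,0,0,0,1]'; python3 st.py; python3 -m crank '[-0.0025,0,0.001,0,0,0,1]'; python3 st.py;python3 -m crank '[-0.0025,0,0.001,0,0,0,1]'; python3 st.py;
```

```text
clock: 8.5
eef_pos: [561.4, 100.0, 91.6]
tcp_rot: [0.003, 0.774, 0.634, 0.005]
wrist_force: [0.1, 4.0, 4.3]
grip_width: 0.1
t 8.5 jig xyz [37.2 64.9 91.6] yaw err(tool z) 1.5705 tilt [0.012  0.0024] F jig [-0.65  3.91  4.29] w 0.1 q [0.11 0.26 1.46 0.   1.42 0.31]
clock: 8.62
eef_pos: [561.0, 97.5, 90.7]
tcp_rot: [0.003, 0.774, 0.634, 0.006]
wrist_force: [-0.4, 4.7, 2.7]
grip_width: -0.3
t 8.62 jig xyz [37.3 62.3 90.7] yaw err(tool z) 1.5705 tilt [0.0124 0.0024] F jig [-1.28  4.57  2.69] w -0.3 q [0.11 0.26 1.46 0.   1.41 0.3 ]
clock: 8.75
eef_pos: [560.3, 94.4, 89.4]
tcp_rot: [0.003, 0.774, 0.634, 0.005]
wrist_force: [0.4, -0.1, -0.2]
grip_width: -0.2
t 8.75 jig xyz [37.2 59.2 89.4] yaw err(tool z) 1.5704 tilt [0.0118 0.0014] F jig [ 0.4   0.01 -0.16] w -0.2 q [0.1  0.25 1.46 0.   1.41 0.3 ]
```

The force has gone to zero, so I'll check the pin.

```bash
python3 -m crank '[0.002,0,0,0,0,0,1]'; python3 st.py; python3 - <<'E'
from h import *
for n in('top','scene'):
    p=shot(n); a=p['image'][:,:,::-1]; b=a[140:200,150:260] if n=='top' else a[180:260,140:260]
    k=6
    cv2.imwrite(f'pics/{n}7.png',cv2.resize(b,None,fx=k,fy=k,interpolation=cv2.INTER_CUBIC))
E
```

```text
clock: 8.88
eef_pos: [560.2, 95.5, 88.5]
tcp_rot: [0.003, 0.774, 0.633, 0.004]
wrist_force: [0.3, 0.1, -0.4]
grip_width: -0.2
t 8.88 jig xyz [36.9 60.2 88.5] yaw err(tool z) 1.5695 tilt [ 0.0099 -0.0001] F jig [ 0.3   0.18 -0.38] w -0.2 q [ 0.1   0.26  1.46 -0.    1.41  0.3 ]
```

View pics/scene7.png

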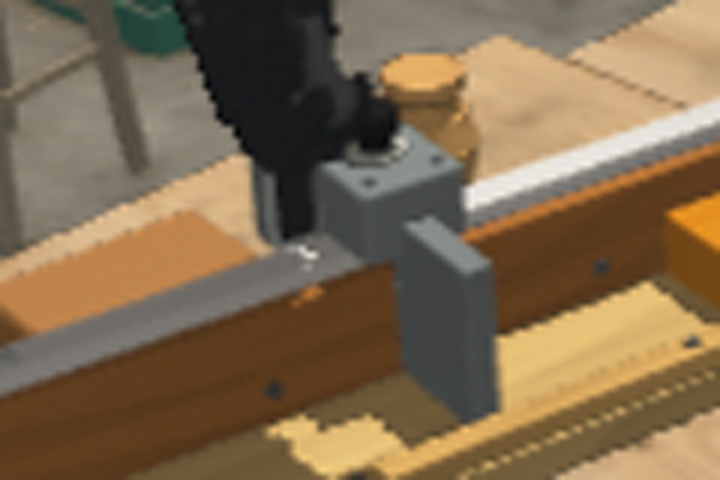

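View pics/top7.png

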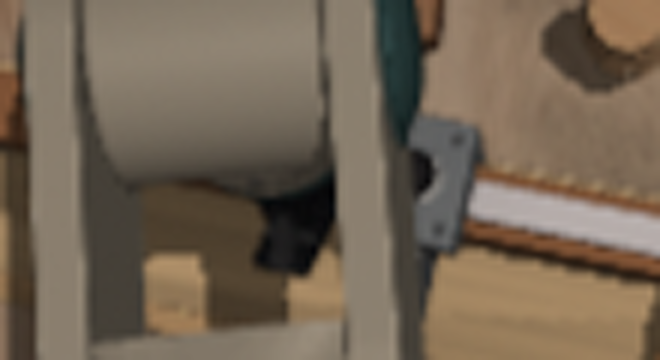

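The pin has dropped: the force vanished and the knob now sits low on its collar. I'll back off and lift clear.

```bash
python3 -m crank '[0.012,0,0,0,0,0,1, 0.008,0,-0.01,0,0,0,1, 0,0,-0.05,0,0,0,1, 0,0,-0.05,0,0,0,1]'; python3 st.py -17 -249 215 1
```

```text
clock: 9.48
eef_pos: [561.4, 117.7, 197.4]
tcp_rot: [0.001, 0.773, 0.634, -0.0]
wrist_force: [0.0, -0.3, 0.0]
grip_width: -0.1
t 9.47 jig xyz [ 33.7  82.2 197.4] yaw err(tool z) 1.5708 tilt [ 0.0003 -0.0015] F jig [ 0.07 -0.3   0.01] w -0.1 q [ 0.14  0.2   1.31 -0.    1.63  0.34]
shift tool m [-0.3312 -0.0507 -0.0172] rotvec [0.0005 0.0014 0.    ]
```

```bash
python3 -m crank '[-0.05,-0.008,-0.01,0,0,0,1, -0.055,-0.008,-0.005,0,0,0,1, -0.055,-0.008,0,0,0,0,1, -0.055,-0.008,0,0,0,0,1, -0.055,-0.008,0,0,0,0,1, -0.05,-0.008,0,0,0,0,1, 0,0,0,0,0,0,1]'; python3 st.py -17 -249 215 1
python3 - <<'E'
from h import *
for n in('top','scene'):
    p=shot(n); a=p['image'][:,:,::-1]; b=a[130:220,125:325] if n=='top' else a[160:290,90:320]
    k=4 if n=='top' else 3.4
    cv2.imwrite(f'pics/{n}8.png',cv2.resize(b,None,fx=k,fy=k,interpolation=cv2.INTER_CUBIC))
E
```

```text
clock: 10.35
eef_pos: [452.9, -191.9, 224.6]
tcp_rot: [0.008, 0.771, 0.636, 0.005]
wrist_force: [0.1, 0.1, 1.0]
grip_width: 0.3
t 10.35 jig xyz [ -11.9 -242.7  224.6] yaw err(tool z) 1.5769 tilt [ 0.018  -0.0046] F jig [0.08 0.15 1.04] w 0.3 q [-0.48 -0.05  1.52  0.    1.66 -0.29]
shift tool m [-0.0063 -0.0053  0.0095] rotvec [0.0186 0.001  0.0061]
```

View pics/scene8.png

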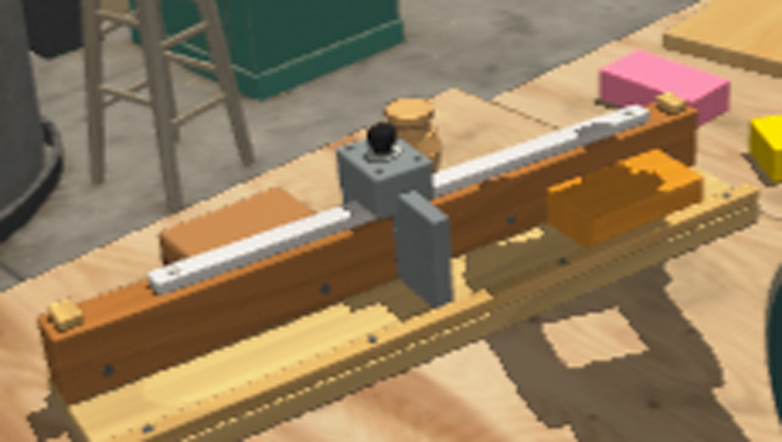

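View pics/top8.png

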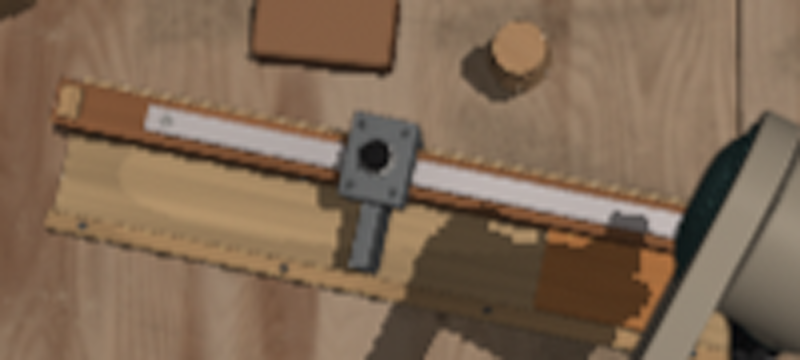

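The notch is now covered by the stop, and the knob sits flush on its collar at scene8 (380,137), so the pin is seated. I'll line up behind the workpiece and go down in stages.

```bash
python3 -m crank '[-0.007,-0.006,0.03,0.019,0.001,0.006,1, 0,0,0.05,0,0,0,1, 0,0,0.04,0,0,0,1, 0,0,0,0,0,0,1]'; python3 st.py -17 -249 95 1
python3 - <<'E'
from h import *
for n in('top','scene'):
    p=shot(n); a=p['image'][:,:,::-1]; b=a[130:220,125:325] if n=='top' else a[140:270,160:390]
    k=4 if n=='top' else 3.4
    cv2.imwrite(f'pics/{n}9.png',cv2.resize(b,None,fx=k,fy=k,interpolation=cv2.INTER_CUBIC))
E
```

```text
clock: 10.95
eef_pos: [450.9, -190.0, 103.9]
tcp_rot: [0.001, 0.769, 0.639, 0.001]
wrist_force: [-0.1, 0.3, 0.4]
grip_width: 0.2
t 10.95 jig xyz [ -14.2 -241.2  103.9] yaw err(tool z) 1.5832 tilt [0.0035 0.0002] F jig [-0.11  0.25  0.42] w 0.2 q [-0.48  0.03  1.68  0.    1.43 -0.29]
shift tool m [-0.0078 -0.0029  0.0089] rotvec [ 0.0034 -0.0008  0.0124]
```

View pics/scene9.png

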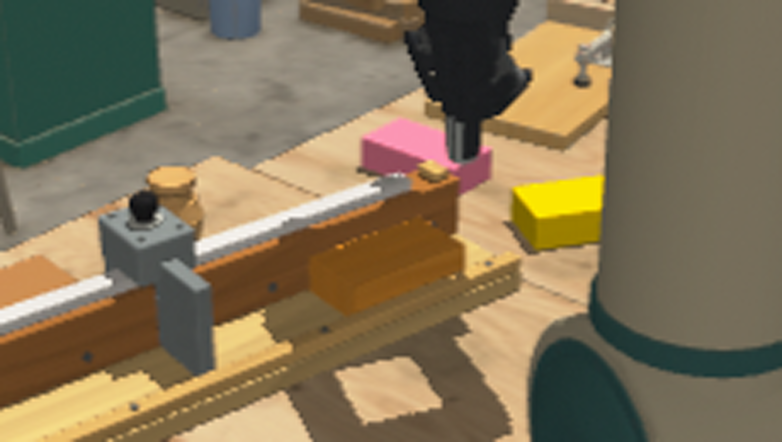

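View pics/top9.png

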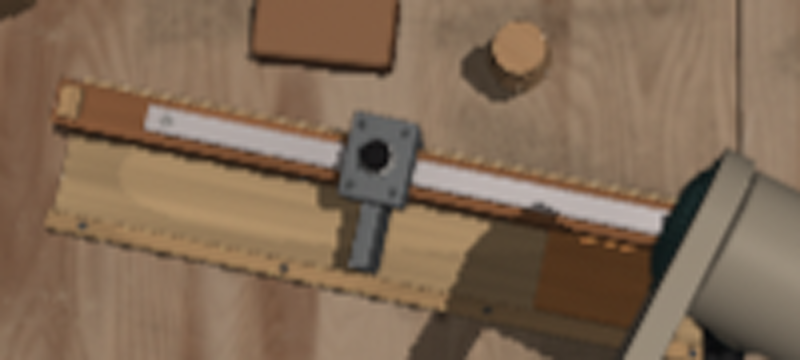

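```bash
cat > wk.py <<'E'
from h import *
from fit import inv,P
B=lambda u,v:((u-396)/4.4+235,v/4.4+180)
C=lambda u,v:((u-396)/4.4+230,v/4.4+160)
for q in [(468,160),(527,197),(668,143),(610,105)]: print('s',inv(P['scene'],B(*q),50))
for q in [(533,122),(518,205),(693,152),(680,236)]: print('t',inv(P['top'],C(*q),50))
print('bed end near bench', inv(P['top'],C(752,170),18), inv(P['scene'],B(742,157),30),inv(P['scene'],B(659,62),70))
print('knob',inv(P['top'],(374/4+125,155/4+130),138), 'blk',inv(P['top'],(350/4+125,155/4+130),115),inv(P['top'],(412/4+125,160/4+130),115))
E
python3 wk.py | tail -12
```

```text
block [array([ 64.6, 179. ]), array([ 63.7, 129.6]), array([  6.7, 129.7]), array([  3.4, 179.9])]
foot [635.94119595 -49.75009088  86.        ] sand [array([699.29450681, 155.94328922,  36.        ]), array([690.94728782,  46.96306363,  36.        ]), array([629.21774965,  49.37381159,  36.        ]), array([638.4327581, 158.9656543,  36.       ])]
s [  11.5 -112. ]
s [ -44.4 -114.1]
s [ -45.8 -220.6]
s [  13.6 -224. ]
t [  13.  -110.9]
t [ -44.8 -112.2]
t [  14.7 -222.1]
t [ -43.3 -224.4]
bed end near bench [  13.5 -268. ] [ -60.5 -269.1] [  10.7 -261.5]
knob [33.1 15.2] blk [32.5 35.2] [37.8 -8.9]
```

Both views put the workpiece at y = -112 to -222 and the stop's pin at about y=14, so the push needs to be about 119 mm. I'm descending behind the workpiece.

```bash
python3 -m crank '[-0.008,-0.003,0.01,0.003,-0.001,0.012,1, 0,0,0,0,0,0,1]'; python3 st.py -17 -249 30 1; python3 -m crank '[0,0,0.03,0,0,0,1, 0,0,0.015,0,0,0,1]'; python3 st.py -17 -249 30 1
```

```text
clock: 11.4
eef_pos: [449.8, -200.7, 100.8]
tcp_rot: [0.007, 0.774, 0.633, 0.003]
wrist_force: [0.7, -0.0, -0.6]
grip_width: 0.1
t 11.4 jig xyz [ -13.2 -251.9  100.8] yaw err(tool z) 1.5692 tilt [ 0.0126 -0.0072] F jig [ 0.69  0.09 -0.55] w 0.1 q [-0.49  0.03  1.68 -0.    1.41 -0.3 ]
shift tool m [ 0.0032 -0.0048  0.0707] rotvec [ 0.0138  0.0045 -0.0016]
clock: 11.65
eef_pos: [451.6, -202.2, 57.1]
tcp_rot: [0.009, 0.774, 0.633, 0.004]
wrist_force: [0.5, -0.0, 0.1]
grip_width: 0.0
t 11.65 jig xyz [ -11.1 -253.    57.1] yaw err(tool z) 1.5681 tilt [ 0.0169 -0.0094] F jig [0.47 0.06 0.14] w 0.0 q [-0.5   0.09  1.72 -0.    1.31 -0.3 ]
shift tool m [ 0.0041 -0.0064  0.0269] rotvec [ 0.0185  0.0059 -0.0026]
```

```bash
python3 -m crank '[0.004,-0.007,0.005,0.019,0.006,-0.002,1, 0,0,0,0,0,0,1]'; python3 st.py -17 -249 30 1; python3 - <<'E'
from h import *
p=shot('scene'); a=p['image'][:,:,::-1]; b=a[140:270,160:390]
cv2.imwrite(f'pics/scene10.png',cv2.resize(b,None,fx=3.4,fy=3.4,interpolation=cv2.INTER_CUBIC))
E
```

```text
clock: 11.9
eef_pos: [445.1, -196.6, 51.7]
tcp_rot: [-0.001, 0.774, 0.634, -0.001]
wrist_force: [-0.2, 1.1, -0.1]
grip_width: 0.2
t 11.9 jig xyz [ -18.6 -248.8   51.7] yaw err(tool z) 1.57 tilt [-0.0025  0.0015] F jig [-0.4   1.08 -0.11] w 0.2 q [-0.49  0.09  1.73  0.    1.32 -0.29]
shift tool m [-0.0002  0.0016  0.0217] rotvec [-0.0028 -0.0009 -0.0008]
```

View pics/scene10.png

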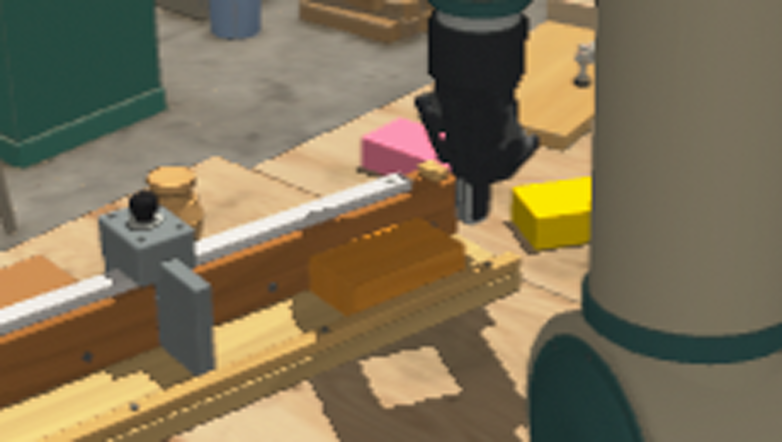

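```bash
python3 -m crank '[0,0,0.015,-0.002,-0.001,0,1, 0,0,0.004,0,0,0,1]'; python3 st.py -17 -240 30 1; python3 -m crank '[0.01,0,0.001,0,0,0,1, 0.005,0,0,0,0,0,1]'; python3 st.py -17 -240 30 1
```

```text
clock: 12.2
eef_pos: [446.3, -197.2, 33.3]
tcp_rot: [0.002, 0.774, 0.634, 0.0]
wrist_force: [0.1, -0.8, -0.4]
grip_width: -0.2
t 12.2 jig xyz [ -17.3 -249.2   33.3] yaw err(tool z) 1.5701 tilt [ 0.0028 -0.0019] F jig [ 0.23 -0.73 -0.36] w -0.2 q [-0.49  0.11  1.75 -0.    1.28 -0.29]
shift tool m [0.0092 0.0003 0.0032] rotvec [ 0.0031  0.0013 -0.0007]
clock: 12.45
eef_pos: [449.3, -181.7, 31.9]
tcp_rot: [0.001, 0.774, 0.633, 0.0]
wrist_force: [0.3, -0.3, 0.4]
grip_width: -0.4
t 12.45 jig xyz [ -17.4 -233.4   31.9] yaw err(tool z) 1.5695 tilt [ 0.0023 -0.0016] F jig [ 0.36 -0.24  0.4 ] w -0.4 q [-0.46  0.11  1.76 -0.    1.28 -0.26]
shift tool m [-0.0066  0.0004  0.0019] rotvec [ 0.0026  0.0011 -0.0013]
```

```bash
python3 -m crank '[0.01,0,0.002,0.002,0.001,-0.001,1, 0.01,0,0,0,0,0,1, 0.012,0,0,0,0,0,1, 0.012,0,0,0,0,0,1]'; python3 st.py -17 -150 30 1;  python3 - <<'E'
from h import *
for n in('top','scene'):
    p=shot(n); a=p['image'][:,:,::-1]; b=a[130:220,125:325] if n=='top' else a[140:270,160:390]
    k=4 if n=='top' else 3.4
    cv2.imwrite(f'pics/{n}11.png',cv2.resize(b,None,fx=k,fy=k,interpolation=cv2.INTER_CUBIC))
E
```

```text
clock: 12.95
eef_pos: [458.9, -136.0, 30.5]
tcp_rot: [0.001, 0.774, 0.634, 0.0]
wrist_force: [-0.0, -1.4, -1.0]
grip_width: -0.2
t 12.95 jig xyz [ -16.9 -186.7   30.5] yaw err(tool z) 1.5706 tilt [ 0.0018 -0.0014] F jig [ 0.24 -1.35 -1.03] w -0.2 q [-0.36  0.09  1.77 -0.    1.27 -0.17]
shift tool m [ 0.0367 -0.0001  0.0005] rotvec [ 0.002   0.001  -0.0002]
```

View pics/scene11.png

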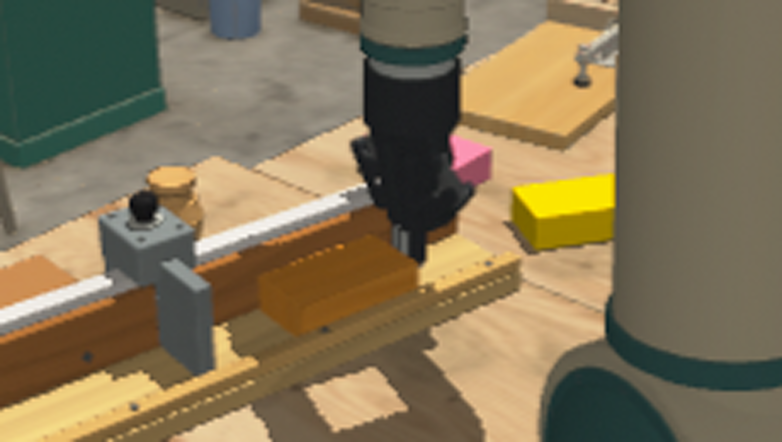

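View pics/top11.png

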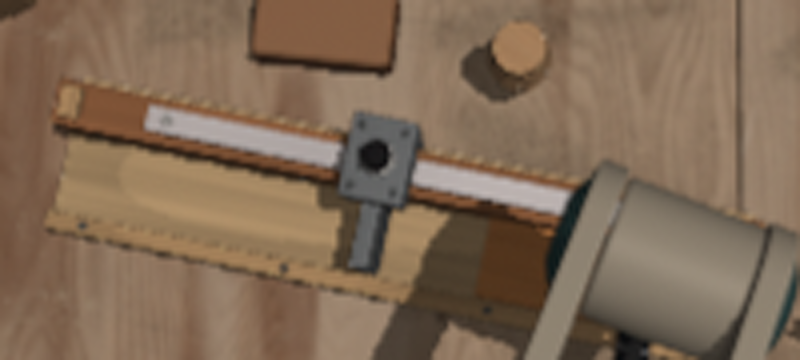

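The workpiece slides cleanly with about 1.4 N on the tool. I'll continue, and slow down near the plate.

```bash
python3 -m crank '[0.012,0,0.001,0.002,0.001,0,1, 0.012,0,0,0,0,0,1, 0.01,0,0,0,0,0,1, 0.008,0,0,0,0,0,1]'; python3 st.py -17 -120 30 1; python3 -m crank '[0.005,0,0,0.001,0,0,1, 0.004,0,0,0,0,0,1, 0.003,0,0,0,0,0,1]'; python3 st.py -17 -114 30 1;  python3 - <<'E'
from h import *
p=shot('scene'); a=p['image'][:,:,::-1]; b=a[180:260,180:300]
cv2.imwrite(f'pics/scene12.png',cv2.resize(b,None,fx=6,fy=6,interpolation=cv2.INTER_CUBIC))
E
```

```text
clock: 13.55
eef_pos: [467.8, -92.3, 29.6]
tcp_rot: [0.0, 0.773, 0.634, 0.0]
wrist_force: [-0.2, -0.7, 0.1]
grip_width: 0.0
t 13.55 jig xyz [ -16.8 -142.    29.6] yaw err(tool z) 1.5712 tilt [ 0.0002 -0.0001] F jig [-0.09 -0.72  0.1 ] w 0.0 q [-0.27  0.09  1.78 -0.    1.27 -0.07]
shift tool m [ 0.022  -0.0002 -0.0004] rotvec [0.0002 0.     0.0004]
clock: 13.92
eef_pos: [470.4, -79.5, 29.6]
tcp_rot: [-0.0, 0.773, 0.634, -0.0]
wrist_force: [-0.2, -1.1, 0.3]
grip_width: -0.1
t 13.93 jig xyz [ -16.8 -129.    29.6] yaw err(tool z) 1.5716 tilt [-0.0009 -0.0001] F jig [-0.02 -1.14  0.29] w -0.1 q [-0.24  0.09  1.78 -0.    1.27 -0.05]
shift tool m [ 0.015  -0.0002 -0.0004] rotvec [-0.0009  0.0002  0.0008]
```

View pics/scene12.png

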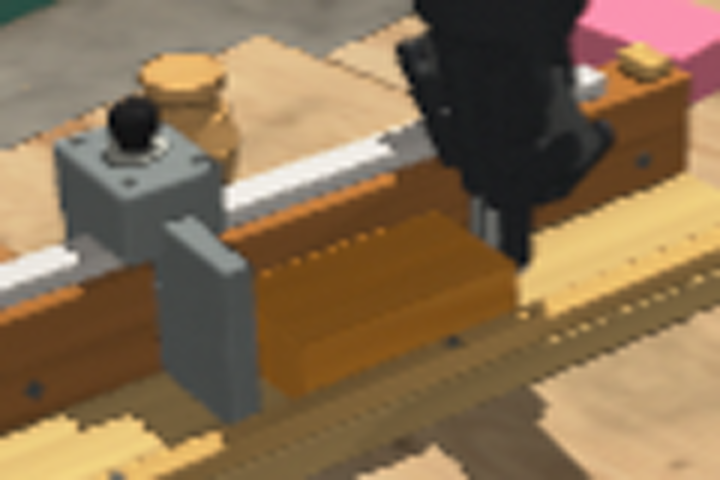

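```bash
python3 -m crank '[0.003,0,0,0,0,0,1, 0.003,0,0,0,0,0,1]'; python3 st.py; python3 -m crank '[0.002,0,0,0,0,0,1]'; python3 st.py;python3 -m crank '[0.002,0,0,0,0,0,1]'; python3 st.py
```

```text
clock: 14.22
eef_pos: [471.6, -73.3, 29.6]
tcp_rot: [-0.0, 0.773, 0.634, -0.0]
wrist_force: [-1.6, -1.5, -0.0]
grip_width: 0.2
t 14.22 jig xyz [ -16.8 -122.7   29.6] yaw err(tool z) 1.5712 tilt [-0.0009  0.0001] F jig [-1.31 -1.79 -0.01] w 0.2 q [-0.23  0.09  1.78 -0.    1.27 -0.03]
clock: 14.35
eef_pos: [472.0, -71.2, 29.6]
tcp_rot: [-0.0, 0.773, 0.634, -0.0]
wrist_force: [0.1, -0.5, 1.1]
grip_width: -0.2
t 14.35 jig xyz [ -16.8 -120.5   29.6] yaw err(tool z) 1.5712 tilt [-0.0009  0.0001] F jig [ 0.22 -0.46  1.13] w -0.2 q [-0.23  0.09  1.78 -0.    1.27 -0.03]
clock: 14.48
eef_pos: [472.4, -69.1, 29.6]
tcp_rot: [-0.0, 0.773, 0.634, -0.0]
wrist_force: [-0.1, -0.8, 1.2]
grip_width: -0.5
t 14.47 jig xyz [ -16.8 -118.4   29.6] yaw err(tool z) 1.5711 tilt [-0.0009  0.0001] F jig [ 0.07 -0.79  1.18] w -0.5 q [-0.22  0.1   1.77 -0.    1.27 -0.03]
```

```bash
for i in 1; do python3 -m crank '[0.0015,0,0,0,0,0,1]'>/dev/null; python3 st.py; python3 -m crank '[0.0015,0,0,0,0,0,1]'>/dev/null; python3 st.py;python3 -m crank '[0.001,0,0,0,0,0,1]'>/dev/null; python3 st.py; done;  python3 - <<'E'
from h import *
p=shot('scene'); a=p['image'][:,:,::-1]; b=a[180:260,180:300]
cv2.imwrite(f'pics/scene13.png',cv2.resize(b,None,fx=6,fy=6,interpolation=cv2.INTER_CUBIC))
E
```

```text
t 14.6 jig xyz [ -16.8 -116.9   29.6] yaw err(tool z) 1.5711 tilt [-0.0009  0.    ] F jig [ 0.29 -1.15  1.02] w 0.0 q [-0.22  0.1   1.77 -0.    1.27 -0.02]
t 14.72 jig xyz [ -16.8 -115.3   29.6] yaw err(tool z) 1.5711 tilt [-0.0009  0.    ] F jig [ 0.24 -1.47  0.64] w -0.2 q [-0.22  0.1   1.77 -0.    1.27 -0.02]
t 14.85 jig xyz [ -16.8 -114.2   29.6] yaw err(tool z) 1.5711 tilt [-0.001  0.   ] F jig [ 0.48 -1.89  0.72] w -0.2 q [-0.21  0.1   1.77 -0.    1.27 -0.02]
```

View pics/scene13.png

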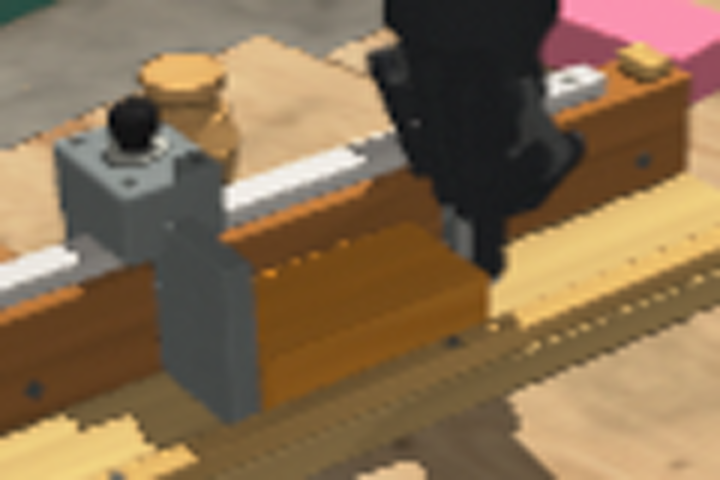

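```bash
python3 -m crank '[0.001,0,0,0,0,0,1]'>/dev/null; python3 st.py; python3 -m crank '[0.001,0,0,0,0,0,1]'>/dev/null; python3 st.py
```

```text
t 15.03 jig xyz [ -16.8 -113.1   29.6] yaw err(tool z) 1.571 tilt [-0.0009  0.0001] F jig [ 0.29 -0.89  0.86] w 0.1 q [-0.21  0.1   1.77 -0.    1.27 -0.01]
t 15.15 jig xyz [ -16.9 -112.    29.6] yaw err(tool z) 1.571 tilt [-0.001   0.0001] F jig [ 0.17 -1.78  1.26] w -0.0 q [-0.21  0.1   1.77 -0.    1.27 -0.01]
```

```bash
python3 -m crank '[0.001,0,0,0,0,0,1]'>/dev/null; python3 st.py
```

```text
t 15.28 jig xyz [ -16.9 -111.    29.6] yaw err(tool z) 1.571 tilt [-0.001   0.0001] F jig [-0.21 -1.01  0.71] w 0.3 q [-0.21  0.1   1.77 -0.    1.27 -0.01]
```

```bash
python3 -m crank '[0.001,0,0,0,0,0,1]'>/dev/null; python3 st.py; python3 - <<'E'
from h import *
for n in('top','scene'):
    p=shot(n); a=p['image'][:,:,::-1]; b=a[130:220,125:325] if n=='top' else a[180:260,180:300]
    k=4 if n=='top' else 6
    cv2.imwrite(f'pics/{n}14.png',cv2.resize(b,None,fx=k,fy=k,interpolation=cv2.INTER_CUBIC))
E
```

```text
t 15.4 jig xyz [ -16.9 -110.2   29.6] yaw err(tool z) 1.571 tilt [-0.0012 -0.0005] F jig [-0.61 -5.03  1.76] w 0.1 q [-0.2   0.1   1.77 -0.    1.27 -0.01]
```

View pics/scene14.png

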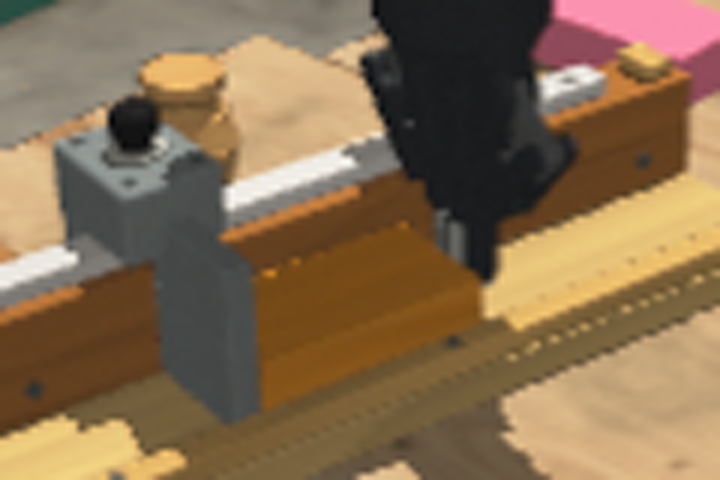

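View pics/top14.png

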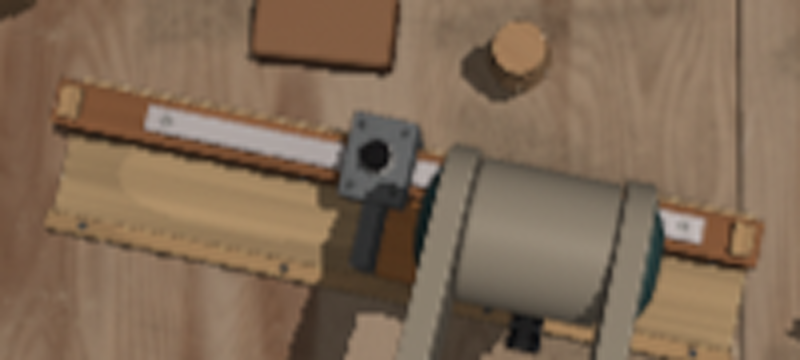

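```bash
python3 -m crank '[0.0004,0,0,0,0,0,1]'>/dev/null; python3 st.py
```

```text
t 15.62 jig xyz [ -16.9 -110.2   29.6] yaw err(tool z) 1.5709 tilt [-0.0014 -0.0013] F jig [ 0.49 -5.01  1.3 ] w 0.1 q [-0.2   0.1   1.77 -0.    1.27 -0.01]
```

```bash
python3 -m crank '[0.001,0,0,0,0,0,1]'>/dev/null; python3 st.py
```

```text
t 15.75 jig xyz [ -17.  -110.1   29.6] yaw err(tool z) 1.5706 tilt [-0.0021 -0.0031] F jig [-0.24 -9.14  2.  ] w -0.3 q [-0.2   0.1   1.77 -0.    1.27 -0.  ]
```

It stalls firmly at 9 N, which is below the 15–18 N needed to push the pin out. I'll retreat straight back and then up.

```bash
python3 -m crank '[-0.003,0,0,0,0,0,1, -0.01,0,0,0,0,0,1, -0.015,0,0,0,0,0,1, -0.005,0,-0.02,0,0,0,1, 0,0,-0.05,0,0,0,1, 0,0,-0.05,0,0,0,1, 0,0,-0.05,0,0,0,1]'; python3 st.py; python3 -m crank '[-0.05,0,0,0,0,0,1, -0.05,0,0,0,0,0,1, -0.05,0,0,0,0,0,1, -0.05,-0.02,0,0,0,0,1]'; python3 st.py; python3 - <<'E'
from h import *
for n in('top','scene'):
    p=shot(n); a=p['image'][:,:,::-1]; b=a[130:220,125:325] if n=='top' else a[180:260,180:300]
    k=4 if n=='top' else 6
    cv2.imwrite(f'pics/{n}15.png',cv2.resize(b,None,fx=k,fy=k,interpolation=cv2.INTER_CUBIC))
E
```

```text
clock: 16.62
eef_pos: [464.3, -96.4, 199.2]
tcp_rot: [-0.005, 0.774, 0.633, -0.004]
wrist_force: [1.0, 0.2, -0.3]
grip_width: 0.2
t 16.62 jig xyz [ -19.5 -146.8  199.2] yaw err(tool z) 1.5691 tilt [-0.012   0.0031] F jig [ 0.92  0.38 -0.3 ] w 0.2 q [-0.28 -0.07  1.59 -0.    1.64 -0.08]
clock: 17.12
eef_pos: [405.8, -294.9, 205.1]
tcp_rot: [-0.0, 0.772, 0.635, -0.0]
wrist_force: [0.3, -0.8, 0.3]
grip_width: 0.2
t 17.12 jig xyz [ -37.8 -352.9  205.1] yaw err(tool z) 1.5749 tilt [-0.0004 -0.    ] F jig [ 0.49 -0.68  0.26] w 0.2 q [-0.7  -0.    1.51 -0.    1.64 -0.51]
```

View pics/scene15.png

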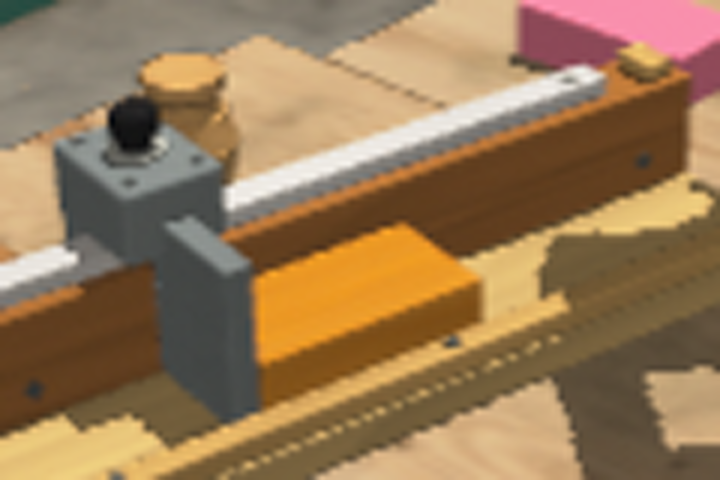

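View pics/top15.png

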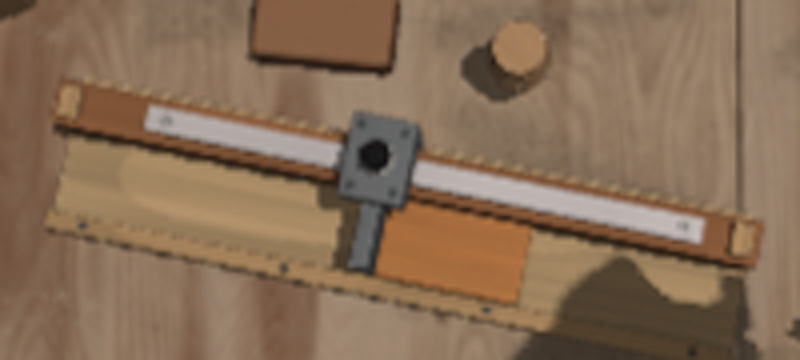

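Both views (scene15, top15) show the workpiece end flush on the plate. The stop and its low knob have not moved (top15 at about (374,155)), and the sanding block and foot are untouched. Handing in.

```bash
python3 -m crank '[0,0,0,0,0,0,1, 0,0,0,0,0,0,1]' && python3 -c "
from workcell import ctrl
print(ctrl.hand_in())"
```

```text
clock: 17.48
eef_pos: [403.3, -297.3, 205.0]
tcp_rot: [-0.0, 0.774, 0.633, -0.001]
wrist_force: [-0.0, -0.3, 0.3]
grip_width: -0.2
the job is handed in; nothing more can be done
None
```

The jig is set up and the job was handed in at 17.5 s, with the arm clear and touching nothing. I pushed with the closed fingertips only; nothing was grasped or lifted, and the arm did not operate the knob.

- **Length stop:** I pushed it towards -y until the resistance dropped from about 4.5 N to 0 and the stop drew itself on. The pin is at jig y ≈ 14 mm, where I had measured the notch. In the last pictures the notch is hidden under the stop and the knob sits low on its collar, so I take the pin as seated. There was no direct reading of pin height.
- **Workpiece:** I pushed it about 120 mm, until it stalled against the stop plate. The force rose from about 1 N to 9 N with the fingertips stalled, below the 15–18 N that would push the pin out. After I drew back, both cameras showed its end on the plate with no visible gap, and the stop had not moved.
- **Bystanders:** The sanding block and the foot look unmoved in the pictures.

**Disagreements:**
- My first rough scene-camera picks put the notch about 10 mm and the workpiece end about 10 mm off the top view. Better picks brought the workpiece into agreement. The notch I did not re-pick, but the pin dropped where the top view had put it.
- The workpiece met the plate about 4 mm later than I had calculated.

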